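Seat the rock and press the terrain tile against its stop

TASK

Only one of the three terrain tiles in the aluminium rack leaves a gap behind it wide enough for the foot of the wooden spacer. First set the rock with the square plinth fully down into that tile's square nest and let go of it, then lower the spacer upright into that gap until its foot is down at the rack's floor, and push the tile with it flush against the rack's stop wall at the opposite end. Finish holding: keep the spacer gripped and firmly pressing on the tile, and leave the other tiles, the other rock, the rook and the dish where they are.

Things in the scene. Friction and masses are not known exactly. Their poses are not given: they have to be found in the camera images.
- rack: Low fixed aluminium rack, 166 (x) x 240 (y) x 20 mm high, turned up to 12 deg. Origin: centre of its underside, z up. Floor 6 mm thick. Three open lanes along x, centred at y = -78, 0, +78 mm, each 72 wide, 150 long inside (x -75 to +75 mm). Walls and ribs reach 20 mm, level with the tiles' tops. Stop wall at the +x end, away from the robot; the gaps are at the -x end.
- stop: The stop wall, the rack's +x end wall, 8 mm thick, fixed to the rack; same origin and axes as the rack. Its inner face is at x = +75 mm.
- tile_short: The shortest hardboard tile, flat in a lane of the rack, 108 (x) x 68 (y) x 14 mm thick, loose. Origin: middle of the lower edge of its end face towards the stop wall; it runs from there to its -x. x points at the stop wall, z up. All three tiles have the same square nest; only length differs. Starts 3 to 9 mm off the stop; gap behind it 33 to 39 mm, 42 when flush. Slides at 1 to 4 N.
- tile_mid: The middle hardboard tile, flat in a lane of the rack, 130 (x) x 68 (y) x 14 mm thick, loose. Origin: middle of the lower edge of its end face towards the stop wall; it runs from there to its -x. x points at the stop wall, z up. All three tiles have the same square nest; only length differs. It leaves at most 20 mm, too little for the spacer. Leave alone.
- tile_long: The longest hardboard tile, flat in a lane of the rack, 136 (x) x 68 (y) x 14 mm thick, loose. Origin: middle of the lower edge of its end face towards the stop wall; it runs from there to its -x. x points at the stop wall, z up. All three tiles have the same square nest; only length differs. It leaves at most 14 mm, too little for the spacer. Leave alone.
- nest_short (a point): Centre of the floor of the square nest in the shortest tile, 6 mm above the tile's underside, 50 mm back from its stop end. The nest is 42 x 42 mm and 8 mm deep, sides parallel to the tile's axes.
- rock_square_center (a point): Brown resin rock with SQUARE plinth 36 x 36 x 8 mm, on the table; 70 g. Flat sides 30 mm apart (across y) to grip, 8 to 50 mm above its underside; about 34 mm along x; tip at 57 mm. Point: on its axis, 29 mm above the underside; x, y parallel to the plinth's sides, z up. Seated, its underside is on the nest's floor, plinth level with the tile's top.
- rock_round_center (a point): The other brown resin rock, with a ROUND plinth 48 mm across and 8 mm thick, 46 mm high, which fits no nest. The point is on its axis 23 mm above the underside. Leave alone.
- spacer_center (a point): Wooden spacer standing on the table, 80 g: foot 26 (x) x 60 (y) x 18 mm high, with a central upright fin 18 (x) x 44 (y) mm, from 18 to 66 mm above the underside, to grip across x. Point: middle, 33 mm above the underside, z up. Same when turned half round. In the gap its x lies along the rack's x; the foot's broad face pushes the tile's end.
- rook: Black plastic chess rook, 32 mm across, 57 mm high, origin at the centre of its underside. Leave alone.
- dish: White ceramic dish, 110 mm across, 28 mm high, origin at the centre of its underside. Leave alone.
There are look-alikes about, which are no part of the job. There is more than one size of the part that bears spacer_center; the job needs the largest. Leave any red look-alike of the part that bears rock_square_center alone.

How it is judged:
On the way, in this order (a step that is already met when the one before it is completed fails the run):
1. the square-plinth rock sits fully down in the nest of the shortest tile, let go of (x of rock_square_center in the frame of tile_short between -0.055 and -0.045 m and y of rock_square_center in the frame of tile_short between -0.005 and 0.005 m and z of rock_square_center in the frame of tile_short below 0.0375 m and angle between rock_square_center's own z axis and vertical below 0.1 rad and contact force between the fingers and rock_square below 0.1 N), for 0.2 s.
2. the spacer stands upright in the wide gap behind that tile, its foot down (x of spacer_center in the frame of tile_short between -0.139 and -0.103 m and y of spacer_center in the frame of tile_short between -0.009 and 0.009 m and x of spacer_center in the frame of rack above -0.064 m and z of spacer_center in the frame of rack below 0.046 m and angle between spacer_center's own z axis and vertical below 0.14 rad), for 0.1 s.
At the end, for the whole second after the job is handed in: Rock in the short tile's nest (5 mm, down to 2.5 mm); spacer upright (8 deg) in its gap, 9 mm across, underside within 7 mm of the floor; tile within 2.5 mm of the stop, square to 0.03 rad; over 3 N spacer on tile, 2 N tile on stop; fingers grip spacer (2 N), touch no tile or rock; all still (all of step 2 and x of rock_square_center in the frame of tile_short between -0.055 and -0.045 m and y of rock_square_center in the frame of tile_short between -0.005 and 0.005 m and z of rock_square_center in the frame of tile_short below 0.0375 m and angle between rock_square_center's own z axis and vertical below 0.1 rad and x of tile_short in the frame of rack above 0.0725 m and angle between the x axis of tile_short and the x axis of rack, either way round below 0.03 rad and angle between tile_short's own z axis and vertical below 0.05 rad and contact force between tile_short and stop above 2 N and contact force between spacer and tile_short above 3 N and contact force between the fingers and spacer above 2 N and contact force between each of the arm, the fingers and tile_short below 0.5 N and contact force between the fingers and rock_square below 0.5 N and linear speed of each of tile_short, spacer below 0.02 m/s); the arm keeps its last pose, push and grip.
It fails at once if another tile is moved more than 14 mm (distance of any of tile_mid, tile_long from where it was at the start of the episode above 0.014 m).
It fails at once if the round-plinth rock, the rook or the dish is moved more than 20 mm (distance of any of rock_round_center, rook, dish from where it was at the start of the episode above 0.02 m).
It also fails if it takes over 64 s, if anything falls off the work surface, if the arm or the gripper's body presses on something with over 40 N, if the wrist force passes 120 N, or if a joint passes its speed limit or range.

ROBOT

A 7-joint arm with a two-finger parallel gripper is mounted at the origin on the work surface. World frame = base frame: x ahead of the robot, y to its left, z up, the work surface at z = 0. Lengths are in m, angles in rad, forces in N, time in s.
With the tool pointing down it reaches from about 0.425 to 0.825 m from the base axis. Payload 3.6 kg.
Tool frame: the origin (TCP) lies midway between the tips of the shut fingers; the grasp point (between the pads) lies 19 mm behind it; z points along the fingers, y is the direction in which the jaws open and shut (so a half turn about z gives the same grasp; the last joint's range is limited). The gripper opens to 85 mm and grips with 20 to 120 N. Pads are 22 mm wide; open, the fingers measure 114 mm over their backs; the gripper's body (76 mm by 85 mm) begins 54 mm behind the grasp point. The pads swing forward as they close: fully open they stand 13 mm farther back than shut.
Start: joints at [-1.246, 0.615, -0.013, 1.423, 0.008, 1.103, -0.04], TCP at [0.224, 0.61, 0.231] pointing down, gripper open.
Joint ranges: [-3.12, 3.12], [-0.3, 2.06], [-1.34, 1.32], [0.26, 2.42], [-1.36, 4.5], [0.01, 1.98], [-2.84, 2.84]. Speed limits (rad/s): [2.79, 2.79, 3.14, 3.14, 3.14, 3.14, 3.14].

INTERFACE

Orientations are given as a unit quaternion [w, x, y, z].
In Python, from plant import monitor, optics, ticket gives the robot as it stands.
- The arm moves only by the tool carry_out, never from a script. Its argument "steps" is one flat list of numbers, 4 for each row, row after row: the shift along the tool's x, y, z in mm, then the turn about the tool's z in rad. A call has 1 to 5 rows; each row is the pose to reach, as a shift and turn from the pose commanded when the call began, along the tool's axes at that moment; what a row does not reach only later rows make up. A row lasts 1/8 s, in which the tool goes at most 62.5 mm and 10.7 degrees, less where a joint would pass 70% of its speed; a pose out of reach is approached as far as the arm can. A call with a gripper value outside its range is refused whole. "fingers" is the opening, from 0 (shut) to 1 (fully open), set as the call begins (left out, the last holds). The fingers move at their own pace and stop on an object; "grip_force" is the grip in N (left out, the last holds). Time passes only in rows, so rows that repeat a pose let the fingers close. It gives the time, the measured TCP pose, the force and the opening at its end, in the units of the state.
- monitor.sense(): the state, without advancing time (a new reading comes with each control period).
- optics.camera(name): name is "side" or "top"; returns the picture (400x640x3 uint8, blue, green, red); there is no depth.
- optics.calibration(name): a dict with "fx", "fy", "cx", "cy" (pixels), "rvec" (rotation vector, rad) and "tvec" (3), from world to camera coordinates, as OpenCV has them. Camera axes: x right, y down, z forward; pixel columns grow to the right and rows downward; lengths in m; the calibration is good to about 2 mm. A picture is of the moment at which its call begins. calibration takes no time and is no camera call.
- ticket.finish_job(): hands the job in, once; it reports no verdict.
The state is a dict: "time_s": time; "joint_pos": joint angles; "dq": joint speeds; "effort": joint torques, N m; "tool_pos": TCP position; "ee_rot": TCP orientation; "force": force on the tool from outside, world axes, zero at the start; "wrist_torque": the same for the moment, N m; "finger_gap": opening from 0.0 (shut) to 1.0 (fully open).
Only numpy, scipy, OpenCV 4.12 (cv2) and the standard library are available. Lean on these libraries where they do the work, as an engineer would, in place of code of your own. Each camera call takes 0.05 s, during which the arm holds its last target.

## Working session

There is one attempt and no reset: what is moved stays moved. The work goes in short steps, Python scripts to look and compute and a tool call to move; the robot and the scene stay as the last step left them, time stands still between calls to the robot, and variables do not carry over. Pictures are saved under pics/ and viewed, and the job is handed in when it is done.

Besides the shell and the picture viewer there is one more tool, called after ">>>" in YAML: its name, and indented under it one key for each argument. carry_out: Moves the arm, as the interface text tells. Its arguments: {"type":"object","properties":{"steps":{"type":"array"},"fingers":{"type":"number"},"grip_force":{"type":"number"}},"required":["steps"]}

```bash
ls; mkdir -p pics; python3 - <<'E'
from plant import monitor, optics, ticket
import cv2
print(monitor.sense())
for n in("side","top"):
    cv2.imwrite(f"pics/{n}0.png",optics.camera(n)); print(n,optics.calibration(n))
E
```

```text
pics
{'time_s': 0.0, 'joint_pos': array([-1.24552223,  0.61594495, -0.01263057,  1.42490728,  0.00812225,
        1.10338422, -0.0403899 ]), 'dq': array([ 4.02585405e-04,  9.28436067e-05, -1.59894374e-03, -7.00994475e-04,
        1.42872133e-04,  1.81012603e-03, -6.56761876e-04]), 'effort': array([-2.35093721e-04, -4.69203150e+01,  2.58734766e-01, -1.71031272e+01,
        9.89091379e-03,  9.39020858e-03,  3.23184295e-06]), 'tool_pos': array([0.22369296, 0.60948235, 0.23011863]), 'ee_rot': array([-2.02506511e-04,  1.74933019e-01,  9.84579483e-01, -1.28071078e-03]), 'force': array([0.03789391, 0.22484667, 1.12512275]), 'wrist_torque': array([ 0.01513901,  0.0305424 , -0.00913017]), 'finger_gap': 0.998903711588858}
side {'fx': 467.8592766956246, 'fy': 467.8592766956246, 'cx': 322.0667336388913, 'cy': 195.43926164565866, 'rvec': array([ 2.27074196, -0.73257333,  0.27334594]), 'tvec': array([-0.50896513,  0.25273607,  1.06807984])}
top {'fx': 411.4135317059505, 'fy': 411.4135317059505, 'cx': 319.6437541745574, 'cy': 190.8073147636442, 'rvec': array([ 2.15936636, -2.11470905,  0.14111718]), 'tvec': array([-0.0682153 ,  0.55814344,  1.14310648])}
```

View pics/side0.png

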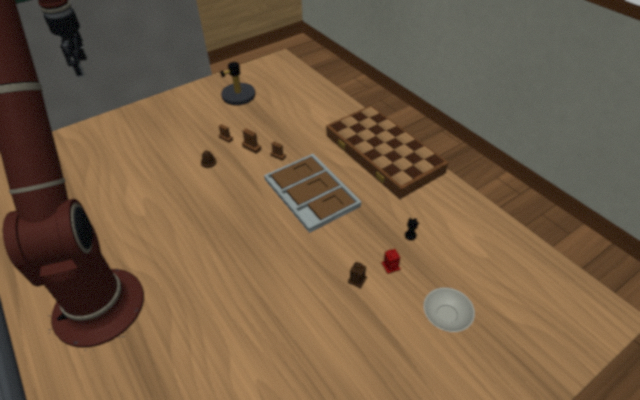

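View pics/top0.png

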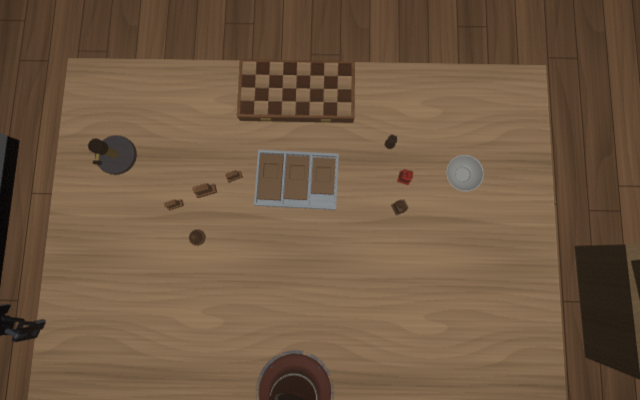

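Side view: three spacers at about (225,133), (251,141) and (278,151), the round rock at (208,158), the rack at (312,192), the brown square rock at (358,273), the red look-alike at (391,261), the rook at (412,229) and the dish at (449,310). Top view: spacers at (174,204), (205,190) and (234,176), the brown rock at (400,207), and the short tile in the right lane at (323,175). I'll enlarge these to confirm.

```bash
cat > h.py <<'E'
import numpy as np, cv2
from plant import monitor, optics, ticket
C={n:optics.calibration(n) for n in("side","top")}
def K(n): c=C[n]; return np.array([[c['fx'],0,c['cx']],[0,c['fy'],c['cy']],[0,0,1.]])
def proj(n,P): return cv2.projectPoints(np.asarray(P,float).reshape(-1,3),C[n]['rvec'],C[n]['tvec'],K(n),None)[0].reshape(-1,2)
def ray(n,uv):
    R=cv2.Rodrigues(C[n]['rvec'])[0]; o=-R.T@C[n]['tvec']
    d=R.T@np.linalg.solve(K(n),[uv[0],uv[1],1.]); return o,d
def atz(n,uv,z): o,d=ray(n,uv); return o+d*(z-o[2])/d[2]
def tri(uvs,uvt):
    P=[K(n)@np.c_[cv2.Rodrigues(C[n]['rvec'])[0],C[n]['tvec']] for n in("side","top")]
    X=cv2.triangulatePoints(P[0],P[1],np.array(uvs,float).reshape(2,1),np.array(uvt,float).reshape(2,1)); return (X[:3]/X[3]).ravel()
def crop(im,x,y,w,h,s): return cv2.resize(im[y:y+h,x:x+w],None,fx=s,fy=s,interpolation=cv2.INTER_CUBIC)
E
python3 - <<'E'
import cv2
from h import *
s=cv2.imread("pics/side0.png");t=cv2.imread("pics/top0.png")
cv2.imwrite("pics/c1.png",np.vstack([np.hstack([crop(t,160,150,100,60,4),crop(t,380,150,50,60,4)]),np.hstack([crop(s,200,110,100,60,4),crop(s,345,235,50,60,4)])]))
cv2.imwrite("pics/c2.png",np.vstack([crop(t,245,140,105,78,5)[:300],crop(s,255,145,105,90,5)[:300]])if 0 else np.hstack([crop(t,250,145,95,70,4),crop(s,260,150,105,70,4)]))
E
```

```text
(no output)
```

View pics/c1.png

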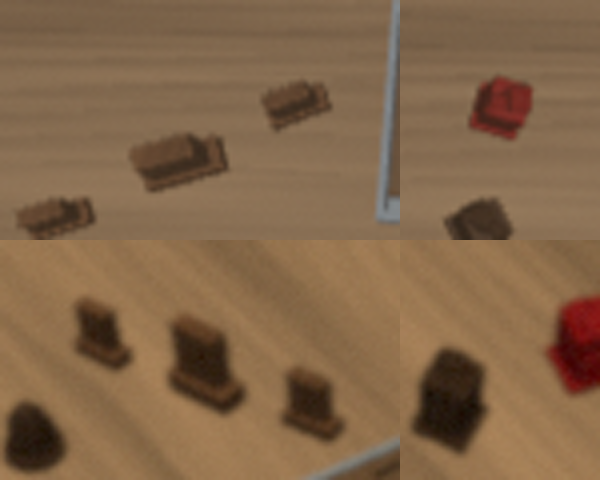

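View pics/c2.png

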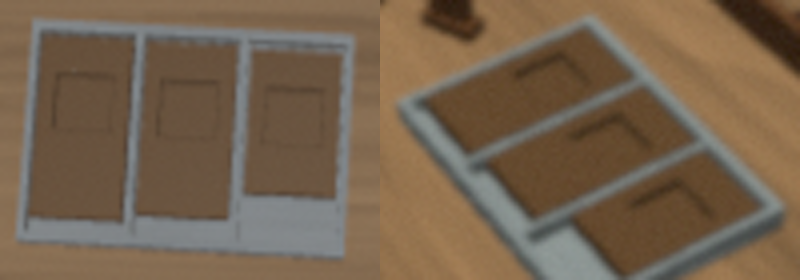

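Confirmed. The middle spacer at top (205,190) / side (251,141) is clearly the largest. The brown rock with the square plinth is at top (400,207) / side (358,273), and the red one beside it is the look-alike. The short tile is in the right lane, with the wide light gap below it. Next I'll fit the models to the silhouettes.

```bash
cat > fit.py <<'E'
from h import *
from scipy.optimize import minimize
def box(x0,x1,y0,y1,z0,z1): return np.array([[x,y,z] for x in(x0,x1) for y in(y0,y1) for z in(z0,z1)])
def cb(lx,ly,z0,z1): return box(-lx/2,lx/2,-ly/2,ly/2,z0,z1)
ROCK=[cb(.036,.036,0,.008),np.vstack([cb(.034,.030,.008,.04),cb(.026,.026,.05,.051)])]
SP=[cb(.026,.060,0,.018),cb(.018,.044,.018,.066)]
RACK=[cb(.166,.240,0,.020)]
def pose(p,P):
    x,y,a,z=p; c,s=np.cos(a),np.sin(a); return P@np.array([[c,-s,0],[s,c,0],[0,0,1]]).T+[x,y,z]
S=8
def mask(n,parts,p,win):
    x,y,w,h=win; m=np.zeros((h*S,w*S),np.uint8)
    for b in parts:
        q=(proj(n,pose(p,b))-[x-.5,y-.5])*S-.5
        cv2.fillPoly(m,[cv2.convexHull((q*16).round().astype(np.int32))],255,cv2.LINE_AA,4)
    return cv2.resize(m,(w,h),interpolation=cv2.INTER_AREA)/255.
def blur(m): return cv2.GaussianBlur(m,(0,0),.8)
def seg(im,win,soft,bgonly=None):
    pass
def cost(p,parts,data,z=None):
    p=list(p)+([z] if z is not None else [])
    e=0
    for n,win,I in data:
        m=blur(mask(n,parts,p,win)).ravel()
        A=np.c_[m,np.ones_like(m)]
        J=I.reshape(-1,3)
        r=J-A@np.linalg.lstsq(A,J,rcond=None)[0]
        e+=(r**2).sum()/J.shape[0]
    return e
def win(n,P,r):
    u,v=proj(n,P)[0].round().astype(int); return (u-r,v-r,2*r,2*r)
def run(parts,p0,r,ims,zs=(0,),ns=("side","top"),fz=False):
    data=[]
    for n in ns:
        w=win(n,[p0[0],p0[1],.03],r[n]); x,y,W,H=w
        data.append((n,w,ims[n][y:y+H,x:x+W].astype(float)))
    best=None
    for da in (0,.25,-.25):
        x0=np.array(list(p0[:2])+[p0[2]+da]+([p0[3]] if fz else []))
        d=np.array([.006,.006,.1]+([.008] if fz else []))
        sim=np.vstack([x0]+[x0+d*e for e in np.eye(len(x0))])
        o=minimize(cost,x0,(parts,data,None if fz else p0[3]),method="Nelder-Mead",options=dict(initial_simplex=sim,xatol=1e-5,fatol=1e-4,maxiter=400))
        if best is None or o.fun<best.fun: best=o
    return best.x,best.fun
E
python3 - <<'E'
from fit import *
ims={n:cv2.imread(f"pics/{n}0.png") for n in("side","top")}
print("tri rock",tri((358,273),(400,207)),"sp",tri((251,141),(205,190)))
print("rack TL,TR,BL,BR", [atz("top",q,.02).round(4) for q in((258.5,150.5),(338,153.5),(254.5,205),(336,209))])
print("rockz0",atz("top",(400,208),.03),"spz",atz("top",(206,190),.03))
R=atz("top",(400,208),.03);P=atz("top",(206,190),.03);Q=atz("top",(297,180),.02)
for nm,parts,p0,r in(("rock",ROCK,[*R[:2],-.5,0],dict(side=15,top=11)),("sp",SP,[*P[:2],.25,0],dict(side=17,top=15)),("rack",RACK,[*Q[:2],-.05,0],dict(side=62,top=50))):
    for ns in(("side","top"),("side",),("top",)):
        x,f=run(parts,p0,r,ims,ns=ns); print(nm,ns,x.round(4),round(f,1))
    x,f=run(parts,p0,r,ims,fz=True); print(nm,"z free",x.round(4),round(f,1))
E
```

```text
tri rock [ 0.520077   -0.28990588  0.02698392] sp [0.55643897 0.2777337  0.03156138]
rack TL,TR,BL,BR [array([0.6803, 0.1286, 0.02  ]), array([ 0.6755, -0.1082,  0.02  ]), array([0.5169, 0.1332, 0.02  ]), array([ 0.51  , -0.1049,  0.02  ])]
rockz0 [ 0.51562655 -0.28872929  0.03      ] spz [0.55688139 0.27521477 0.03      ]
rock ('side', 'top') [ 0.52   -0.2888  0.5372] 522.7
rock ('side',) [ 0.5185 -0.2899  0.5548] 319.6
rock ('top',) [ 0.5208 -0.2895  0.4638] 179.5
rock z free [ 5.200e-01 -2.889e-01  5.244e-01 -5.000e-04] 517.4
sp ('side', 'top') [0.5572 0.2819 0.2758] 415.4
sp ('side',) [0.5564 0.2819 0.2323] 237.1
sp ('top',) [0.5585 0.282  0.2939] 140.0
sp z free [ 0.5581  0.2833  0.2853 -0.0026] 399.9
rack ('side', 'top') [ 0.5931  0.0115 -0.0453] 2488.7
rack ('side',) [ 0.5934  0.0114 -0.0377] 1740.2
rack ('top',) [0.6282 0.021  0.1248] 678.1
rack z free [ 0.5983  0.0213 -0.0353 -0.0142] 2475.3
```

```bash
cat > fitr.py <<'E'
from fit import *
L=[(.136,.078),(.130,0),(.108,-.078)]  # left lane assumed longest (y+)
def mk(n,p,w):
    p4=[*p[:3],0]
    a=blur(mask(n,RACK,p4,w)).ravel()
    t=blur(mask(n,[np.array([[.075-g-l*(k),y+dy,.020] for k in(0,1) for dy in(-.034,.034)]) for (l,y),g in zip(p[6] if len(p)>6 else L,p[3:6])],p4,w)).ravel()
    return np.c_[a,t,np.ones_like(a)]
def rc(p,data,LL):
    e=0
    for n,w,I in data:
        A=mk(n,[*p,LL],w);J=I.reshape(-1,3); r=J-A@np.linalg.lstsq(A,J,rcond=None)[0]; e+=(r**2).sum()/len(J)
    return e
def fitrack(ims,p0,ns,LL=L):
    data=[]
    for n in ns:
        w=win(n,[p0[0],p0[1],.02],dict(side=56,top=48)[n]);x,y,W,H=w
        data.append((n,w,ims[n][y:y+H,x:x+W].astype(float)))
    x0=np.array(p0); d=[.006,.006,.05,.004,.004,.004]
    for _ in range(3):
        o=minimize(rc,x0,(data,LL),method="Nelder-Mead",options=dict(initial_simplex=np.vstack([x0]+[x0+np.eye(6)[i]*d[i] for i in range(6)]),xatol=1e-5,fatol=1e-3,maxiter=900)); x0=o.x
    return o.x,o.fun
E
python3 - <<'E'
from fitr import *
ims={n:cv2.imread(f"pics/{n}0.png") for n in("side","top")}
L2=[(.130,.078),(.136,0),(.108,-.078)]
for LL in (L,L2):
  for ns in(("side","top"),("side",),("top",)):
    x,f=fitrack(ims,[.595,.011,-.04,.005,.005,.005],ns,LL); print(ns,x.round(4),round(f,1))
    if len(ns)==2: X=x
R=dict(side=15,top=11)
for a in(.53,.53-np.pi/2):
  for ns in(("side","top"),("side",),("top",)): 
    x,f=run(ROCK,[.52,-.289,a,0],R,ims,ns=ns); print(a,ns,x.round(4),f)
out=[]
for n,(x,y,w,h) in dict(top=(250,145,95,70),side=(260,150,105,80)).items():
    s=7; c=crop(ims[n],x,y,w,h,s)
    def dr(P):
        q=((proj(n,P)-[x-.5,y-.5])*s).round().astype(int); cv2.polylines(c,[q],True,(0,255,0),1)
    dr(pose([*X[:3],0],np.array([[a,b,.02] for a,b in((-.083,-.12),(.083,-.12),(.083,.12),(-.083,.12))])))
    for (l,yy),g in zip(L2,X[3:]):
        dr(pose([*X[:3],0],np.array([[.075-g-k*l,yy+d,.02] for k,d in((0,-.034),(0,.034),(1,.034),(1,-.034))])))
    cv2.imwrite(f"pics/ov_{n}.png",c)
E
```

```text
('side', 'top') [ 0.5979  0.0136 -0.0319  0.0056  0.0066  0.0089] 1258.5
('side',) [ 0.5969  0.013  -0.0301  0.0079  0.0087  0.0105] 1126.5
('top',) [ 0.5979  0.0138 -0.0322  0.004   0.005   0.0074] 100.1
('side', 'top') [ 0.5977  0.0137 -0.0338  0.0092  0.0027  0.0086] 1288.6
('side',) [ 0.5975  0.013  -0.0289  0.0131  0.0056  0.0115] 1132.9
('top',) [ 0.5981  0.0138 -0.0306  0.0063  0.0011  0.0075] 124.5
0.53 ('side', 'top') [ 0.5201 -0.289   0.5389] 459.6712291031474
0.53 ('side',) [ 0.5193 -0.289   0.5627] 282.98671811661524
0.53 ('top',) [ 0.5209 -0.2892  0.4522] 125.66426516389355
-1.0407963267948965 ('side', 'top') [ 0.52   -0.2891 -1.0236] 573.0745242758351
-1.0407963267948965 ('side',) [ 0.5192 -0.2896 -0.9866] 397.6924574226075
-1.0407963267948965 ('top',) [ 0.5207 -0.2887 -1.1093] 125.8546857357118
```

View pics/ov_top.png

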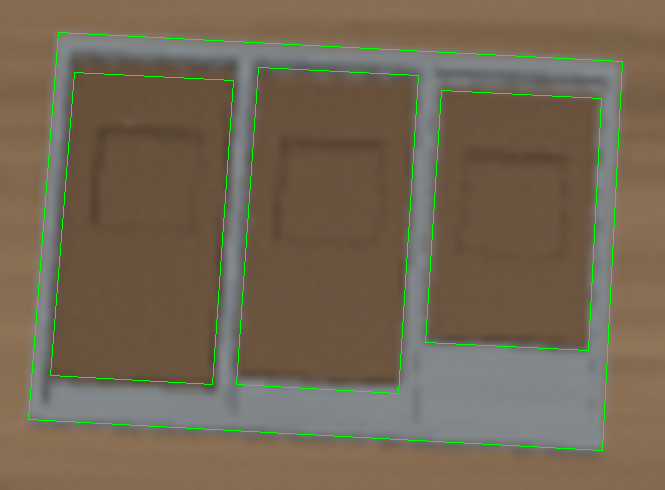

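View pics/ov_side.png

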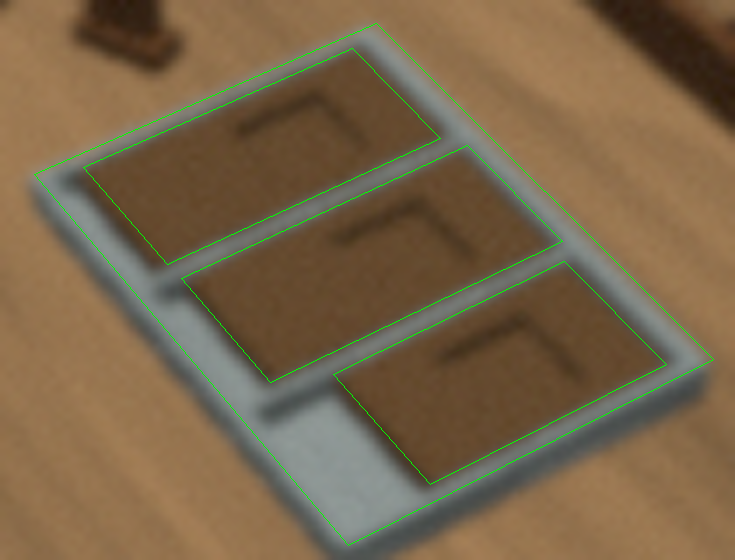

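```bash
cat > mv.py <<'E'
from h import *
from scipy.spatial.transform import Rotation as Ro
def st(pr=True):
    s=monitor.sense(); q=s['ee_rot']; R=Ro.from_quat([q[1],q[2],q[3],q[0]]).as_matrix()
    jaw=np.arctan2(R[1,1],R[0,1])
    if pr: print("t %.2f"%s['time_s'],"tcp",s['tool_pos'].round(4),"jaw deg",np.degrees(jaw).round(1),"tilt",R[:,2].round(3),"F",s['force'].round(1),"gap",round(s['finger_gap'],3),"j7",s['joint_pos'][6].round(2))
    return s,R,jaw
def plan(tgt,jawdeg=None):
    s,R,jaw=st()
    d=R.T@(np.array(tgt)-s['tool_pos'])*1000
    t=0 if jawdeg is None else -np.radians((jawdeg-np.degrees(jaw)+90)%180-90)
    print("shift",d.round(1),"turn",round(t,3),"rows>=",max(np.linalg.norm(d)/62.5,abs(t)/.186))
def plan2(tgt,jawdeg):  # no mod
    s,R,jaw=st(); d=R.T@(np.array(tgt)-s['tool_pos'])*1000
    print("shift",d.round(1),"turn",-np.radians(jawdeg-np.degrees(jaw)))
E
python3 - <<'E'
from mv import *
plan2([.48,.2,.23],15)
plan2([.52,-.289,.16],-59)
E
```

```text
t 0.10 tcp [0.2237 0.6095 0.2303] jaw deg 69.8 tilt [-0.001 -0.002 -1.   ] F [-0.5 -0.5 -0.2] gap 0.999 j7 -0.04
shift [-381.7 -296.2    1. ] turn 0.9572486445976406
t 0.10 tcp [0.2237 0.6095 0.2303] jaw deg 69.8 tilt [-0.001 -0.002 -1.   ] F [-0.5 -0.5 -0.2] gap 0.999 j7 -0.04
shift [-587.7 -741.3   72. ] turn 2.2487922910734444
```

>>> carry_out:
  steps: [-46, -36, 0, 0.18, -92, -72, 0, 0.36, -138, -108, 0, 0.54, -184, -144, 0, 0.72, -230, -180, 0, 0.9]
  fingers: 1
  grip_force: 40

```text
time_s: 0.72
tool_pos: [0.3784, 0.3601, 0.2311]
ee_rot: [-0.0, 0.588, 0.809, -0.0]
force: [0.9, 1.0, -0.6]
finger_gap: 1.003
```

```bash
python3 - <<'E'
from mv import *
plan2([.46,.05,.22],-25)
E
```

```text
t 0.72 tcp [0.3784 0.3601 0.2311] jaw deg 17.9 tilt [-0. -0. -1.] F [ 0.9  1.  -0.6] gap 1.003 j7 -0.36
shift [-320.1  -18.    11.2] turn 0.7495650726057795
```

>>> carry_out:
  steps: [-60, -4, 0, 0.15, -120, -8, 2, 0.3, -180, -11, 4, 0.45, -240, -14, 6, 0.6, -300, -17, 8, 0.75]

```text
time_s: 1.35
tool_pos: [0.4559, 0.0701, 0.2232]
ee_rot: [-0.0, 0.843, 0.538, 0.0]
force: [0.4, 0.3, 0.3]
finger_gap: 0.998
```

```bash
python3 - <<'E'
from mv import *
plan2([.52,-.289,.14],-59)
E
```

```text
t 1.35 tcp [0.4559 0.0701 0.2232] jaw deg -24.9 tilt [ 0.  0. -1.] F [0.4 0.3 0.3] gap 0.998 j7 -0.38
shift [-298.6  209.6   83.1] turn 0.5944036600098634
```

>>> carry_out:
  steps: [-48, 33, 6, 0.1, -96, 67, 12, 0.2, -144, 101, 18, 0.3, -192, 135, 24, 0.4, -240, 168, 30, 0.5]

```text
time_s: 1.98
tool_pos: [0.5084, -0.2179, 0.1928]
ee_rot: [-0.0, 0.95, 0.313, -0.0]
force: [0.6, 0.7, 0.1]
finger_gap: 1.001
```

```bash
python3 - <<'E'
from mv import *
plan2([.52,-.289,.13],-59)
E
```

```text
t 1.98 tcp [ 0.5084 -0.2179  0.1928] jaw deg -53.5 tilt [-0.     0.001 -1.   ] F [0.6 0.7 0.1] gap 1.001 j7 -0.18
shift [-33.   64.1  62.7] turn 0.09612880809960701
```

>>> carry_out:
  steps: [-17, 32, 31, 0.05, -33, 64, 62, 0.096, -33, 64, 62, 0.096]

```text
time_s: 2.35
tool_pos: [0.5175, -0.2898, 0.1284]
ee_rot: [-0.001, 0.964, 0.266, -0.003]
force: [-0.1, -0.4, -0.1]
finger_gap: 0.998
```

```bash
python3 - <<'E'
from mv import *
st()
ims={n:optics.camera(n) for n in("side","top")}
for n in ims: cv2.imwrite(f"pics/{n}1.png",ims[n])
cv2.imwrite("pics/c3.png",np.hstack([crop(ims["top"],365,165,70,80,5),crop(ims["side"],320,210,80,80,5)]))
E
```

```text
t 2.35 tcp [ 0.5175 -0.2898  0.1284] jaw deg -59.1 tilt [-0.006  0.    -1.   ] F [-0.1 -0.4 -0.1] gap 0.998 j7 -0.12
```

View pics/c3.png

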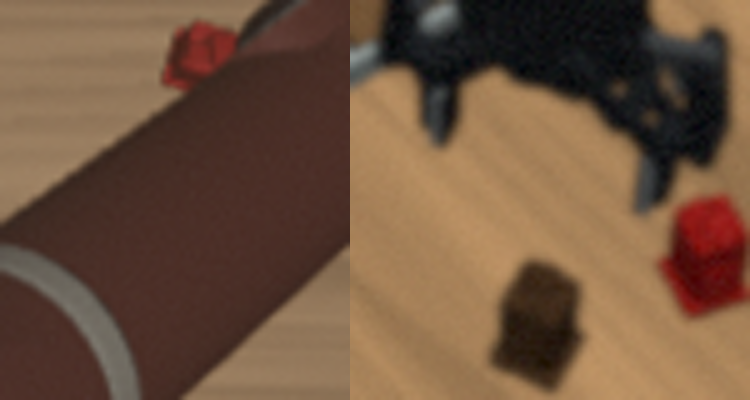

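```bash
python3 - <<'E'
from fit import *
T=np.array([.5175,-.2898,.1414]);j=np.radians(-59.1);d=np.array([np.cos(j),np.sin(j),0])
for r in(.0425,.05,.057): print(r,proj("side",[T-d*r,T,T+d*r]).round(1).tolist())
print(atz("top",(405,177),.03))
from mv import *
plan([.520,-.289,.075],-59)
E
```

```text
0.0425 [[340.1, 236.8], [358.5, 242.8], [377.3, 248.9]]
0.05 [[336.9, 235.7], [358.5, 242.8], [380.7, 250.0]]
0.057 [[334.0, 234.7], [358.5, 242.8], [383.9, 251.0]]
[ 0.60660998 -0.30385159  0.03      ]
t 2.45 tcp [ 0.5197 -0.2869  0.1308] jaw deg -58.8 tilt [-0.001  0.001 -1.   ] F [0.1 0.3 0.9] gap 0.998 j7 -0.12
shift [-0.8  2.  55.8] turn 0.003 rows>= 0.8937461057662207
```

>>> carry_out:
  steps: [0, 2, 40, 0, 0, 2, 60, 0, 0, 2, 60, 0, 0, 2, 60, 0]

```text
time_s: 2.95
tool_pos: [0.5221, -0.2889, 0.073]
ee_rot: [0.001, 0.963, 0.269, 0.001]
force: [0.1, -0.7, 0.5]
finger_gap: 1.001
```

```bash
python3 - <<'E'
from mv import *
plan([.520,-.289,.015],-59)
im=optics.camera("side");cv2.imwrite("pics/c4.png",crop(im,310,220,100,75,7))
E
```

```text
t 2.95 tcp [ 0.5221 -0.2889  0.073 ] jaw deg -58.8 tilt [ 0.002 -0.001 -1.   ] F [ 0.1 -0.7  0.5] gap 1.001 j7 -0.07
shift [-1.9 -1.1 58. ] turn 0.004 rows>= 0.9279064673031889
```

View pics/c4.png

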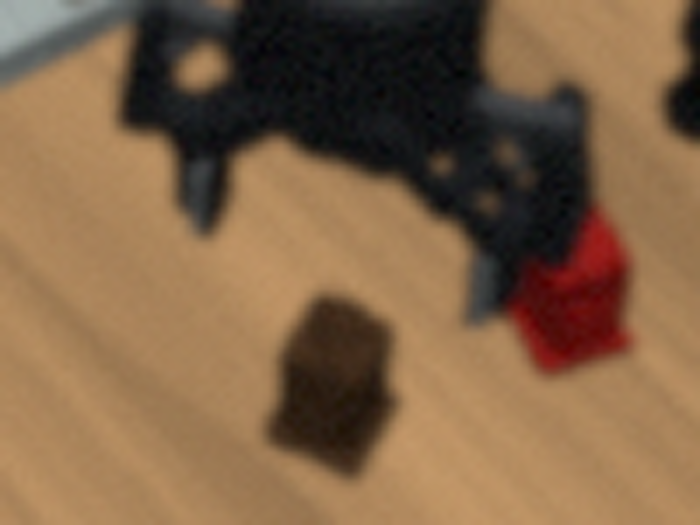

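The fingers straddle the rock and stay clear of the red look-alike. I'll descend and grip.

>>> carry_out:
  steps: [-1, -1, 30, 0, -1, -1, 50, 0, -1, -1, 58, 0, -1, -1, 58, 0]

```text
time_s: 3.5
tool_pos: [0.5196, -0.289, 0.0132]
ee_rot: [-0.0, 0.963, 0.269, -0.0]
force: [-0.9, -0.1, 0.2]
finger_gap: 1.001
```

>>> carry_out:
  steps: [0, 0, 0, 0, 0, 0, 0, 0, 0, 0, 0, 0, 0, 0, 0, 0, 0, 0, 0, 0]
  fingers: 0
  grip_force: 40

```text
time_s: 4.12
tool_pos: [0.52, -0.2892, 0.0139]
ee_rot: [0.0, 0.963, 0.269, 0.0]
force: [-0.3, -0.0, 4.4]
finger_gap: 0.352
```

```bash
python3 - <<'E'
from mv import *
st()
E
```

```text
t 4.12 tcp [ 0.52   -0.2892  0.0139] jaw deg -58.8 tilt [ 0.001 -0.001 -1.   ] F [-0.3 -0.   4.4] gap 0.352 j7 -0.02
```

>>> carry_out:
  steps: [0, 0, -20, 0, 0, 0, -60, 0, 0, 0, -110, 0, 0, 0, -120, 0, 0, 0, -120, 0]

```text
time_s: 4.75
tool_pos: [0.5197, -0.2887, 0.1341]
ee_rot: [0.0, 0.963, 0.269, 0.001]
force: [-0.2, -0.1, -1.1]
finger_gap: 0.348
```

```bash
python3 - <<'E'
from mv import *
plan([.6121,-.0649,.10],-91.8)
E
```

```text
t 4.75 tcp [ 0.5197 -0.2887  0.1341] jaw deg -58.8 tilt [ 0.001 -0.    -1.   ] F [-0.2 -0.1 -1.1] gap 0.348 j7 -0.12
shift [ 194.9 -143.7   34.2] turn 0.575 rows>= 3.9128319946471426
```

>>> carry_out:
  steps: [39, -29, 0, 0.12, 78, -58, 0, 0.24, 117, -86, 0, 0.36, 156, -115, 10, 0.48, 195, -144, 34, 0.575]

```text
time_s: 5.38
tool_pos: [0.6121, -0.0631, 0.098]
ee_rot: [0.0, 1.0, -0.017, -0.0]
force: [-0.1, -0.1, -1.6]
finger_gap: 0.352
```

>>> carry_out:
  steps: [0, 0, 0, 0, 0, 0, 0, 0, 0, 0, 0, 0]

```text
time_s: 5.75
tool_pos: [0.6112, -0.0671, 0.0995]
ee_rot: [0.001, 1.0, -0.017, -0.0]
force: [-0.3, -0.1, -0.5]
finger_gap: 0.352
```

```bash
python3 - <<'E'
from mv import *
plan([.6121,-.0649,.05],-91.8)
ims={n:optics.camera(n) for n in("side","top")}
for n in ims: cv2.imwrite(f"pics/{n}2.png",ims[n])
cv2.imwrite("pics/c5.png",np.hstack([crop(ims["top"],285,145,65,80,5),crop(ims["side"],290,150,90,80,5)]))
E
```

```text
t 5.75 tcp [ 0.6112 -0.0671  0.0995] jaw deg -92.0 tilt [-0.    -0.001 -1.   ] F [-0.3 -0.1 -0.5] gap 0.352 j7 -0.94
shift [ 0.8 -2.3 49.5] turn -0.003 rows>= 0.7928708153815807
```

View pics/c5.png

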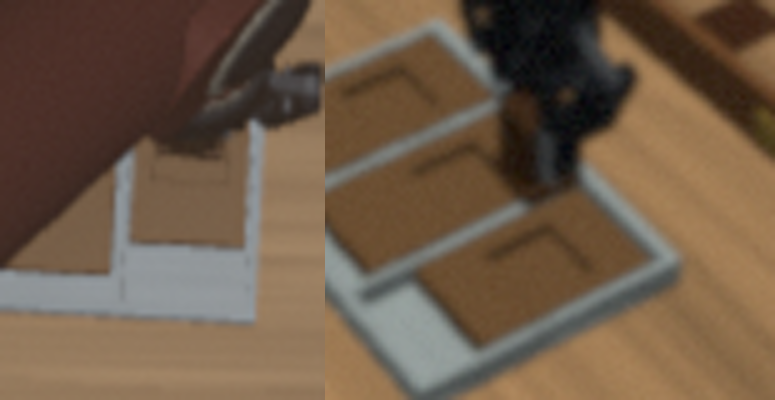

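```bash
python3 - <<'E'
from fit import *
out=[]
for n,(x,y,w,h) in dict(top=(300,150,45,45),side=(300,175,60,45)).items():
    s=8; c=crop(cv2.imread(f"pics/{n}0.png"),x,y,w,h,s)
    for g,col in((.006,(0,255,0)),(.009,(0,0,255))):
        for hx,hy,cx in((.021,.021,.025-g),(.054,.034,.021-g)):
            P=pose([.5976,.0136,-.032,0],np.array([[cx+a*hx,-.078+b*hy,.02] for a,b in((-1,-1),(1,-1),(1,1),(-1,1))]))
            cv2.polylines(c,[((proj(n,P)-[x-.5,y-.5])*s).round().astype(int)],True,col,1)
    out.append(c)
cv2.imwrite("pics/c6.png",np.hstack([o[:360] for o in out])[:, :800])
E
```

```text
(no output)
```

View pics/c6.png

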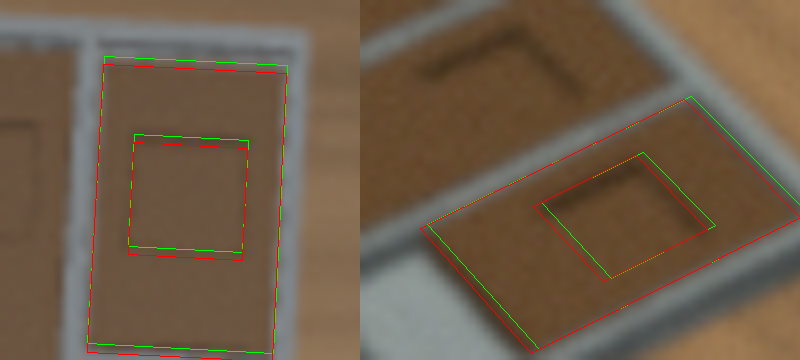

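>>> carry_out:
  steps: [1, -1, 30, 0, 1, -1, 54, 0, 1, -1, 54, 0, 1, -1, 54, 0]

```text
time_s: 6.35
tool_pos: [0.6136, -0.0649, 0.0465]
ee_rot: [0.0, 1.0, -0.016, 0.001]
force: [1.3, -0.5, -1.5]
finger_gap: 0.355
```

```bash
python3 - <<'E'
from mv import *
from fit import *
for i in range(2):
    plan([.6126,-.0649,.026],-91.8)
    im=optics.camera("side")
cv2.imwrite("pics/side3.png",im)
x,y,w,h=300,165,60,55;s=12
c=crop(im,x,y,w,h,s)
st_,R,j=st(False);T=st_['tool_pos']
for ctr,col,z in((T[:2],(255,0,0),T[2]-.0139),([.6126,-.0649],(0,255,0),.02)):
    hh=.018 if z!=.02 else .021
    P=pose([*ctr,-.032,z],np.array([[a*hh,b*hh,0] for a,b in((-1,-1),(1,-1),(1,1),(-1,1))]))
    cv2.polylines(c,[((proj("side",P)-[x-.5,y-.5])*s).round().astype(int)],True,col,1)
cv2.imwrite("pics/c7.png",c[:600])
E
```

```text
t 6.35 tcp [ 0.6136 -0.0649  0.0465] jaw deg -91.8 tilt [ 0.002 -0.001 -1.   ] F [ 1.3 -0.5 -1.5] gap 0.355 j7 -0.89
shift [-1.   0.  20.5] turn -0.001 rows>= 0.3282848007513134
t 6.40 tcp [ 0.6138 -0.0648  0.0468] jaw deg -91.8 tilt [ 0.002 -0.001 -1.   ] F [-0.2 -0.4 -1.2] gap 0.355 j7 -0.89
shift [-1.3  0.2 20.8] turn -0.0 rows>= 0.3330128202395425
```

View pics/c7.png

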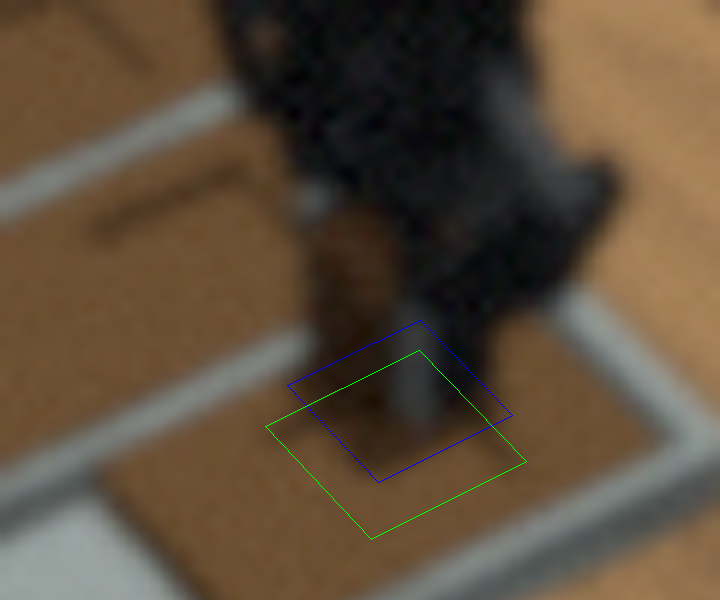

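```bash
python3 - <<'E'
from fit import *
im=cv2.imread("pics/side3.png"); x,y,w,h=316,180,32,32;s=18
c=crop(im,x,y,w,h,s).astype(float); c=np.clip((c-15)*2.2,0,255).astype(np.uint8)
T=[.6137,-.0649,.0467]
d=c.copy()
for z,hh in((T[2]-.0139,.018),(T[2]-.0059,.018)):
    P=pose([*T[:2],-.032,z],np.array([[a*hh,b*hh,0] for a,b in((-1,-1),(1,-1),(1,1),(-1,1))]))
    cv2.polylines(d,[((proj("side",P)-[x-.5,y-.5])*s).round().astype(int)],True,(255,255,0),1)
cv2.imwrite("pics/c8.png",np.hstack([c,d])[:,:])
o=cv2.resize(np.hstack([c,d]),(800,400));cv2.imwrite("pics/c8.png",o)
E
```

```text
(no output)
```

View pics/c8.png

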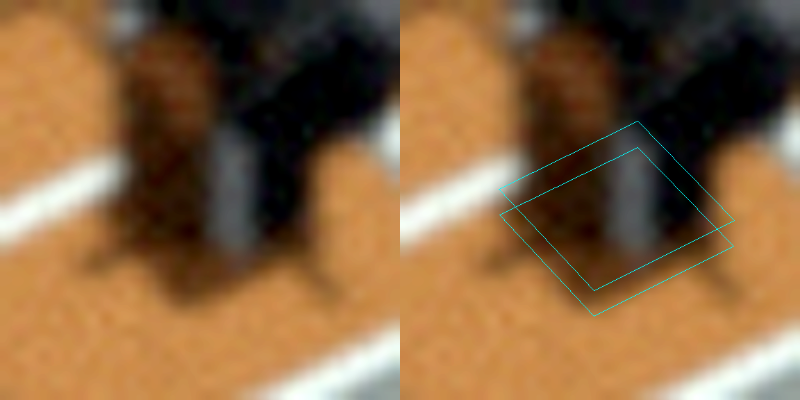

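>>> carry_out:
  steps: [-1, 0, 8, 0, -1, 0, 12, 0, -1, 0, 16, 0, -1, 0, 16, 0]

```text
time_s: 6.95
tool_pos: [0.6117, -0.0639, 0.0288]
ee_rot: [0.0, 1.0, -0.016, -0.0]
force: [-0.9, -0.6, -1.1]
finger_gap: 0.355
```

```bash
python3 - <<'E'
from mv import *
plan([.6126,-.0649,.026],-91.8)
E
```

```text
t 6.95 tcp [ 0.6117 -0.0639  0.0288] jaw deg -91.8 tilt [-0.001 -0.    -1.   ] F [-0.9 -0.6 -1.1] gap 0.355 j7 -0.88
shift [1.  0.9 2.8] turn 0.0 rows>= 0.049770222871561194
```

>>> carry_out:
  steps: [0, 0, 1, 0, 0, 0, 2, 0, 0, 0, 3, 0, 0, 0, 3, 0]

```text
time_s: 7.45
tool_pos: [0.612, -0.0639, 0.0263]
ee_rot: [0.0, 1.0, -0.016, 0.0]
force: [0.1, 0.5, -1.1]
finger_gap: 0.349
```

>>> carry_out:
  steps: [0, 0, 1, 0, 0, 0, 1, 0]

```text
time_s: 7.7
tool_pos: [0.6121, -0.0638, 0.026]
ee_rot: [-0.0, 1.0, -0.016, 0.0]
force: [-1.2, -0.1, 5.2]
finger_gap: 0.354
```

>>> carry_out:
  steps: [0, 0, 0, 0, 0, 0, 0, 0, 0, 0, 0, 0, 0, 0, 0, 0]
  fingers: 0.8

```text
time_s: 8.2
tool_pos: [0.6119, -0.0637, 0.0251]
ee_rot: [-0.0, 1.0, -0.016, -0.0]
force: [-0.3, -0.2, 0.6]
finger_gap: 0.799
```

>>> carry_out:
  steps: [0, 0, -30, 0, 0, 0, -80, 0, 0, 0, -130, 0, -50, 0, -150, 0, -100, 0, -150, 0]

```text
time_s: 8.82
tool_pos: [0.5121, -0.0615, 0.1771]
ee_rot: [0.0, 1.0, -0.016, 0.002]
force: [-0.4, -0.9, -0.8]
finger_gap: 0.798
```

```bash
python3 - <<'E'
from mv import *
st()
im=optics.camera("side");cv2.imwrite("pics/side4.png",im)
cv2.imwrite("pics/c9.png",crop(im,270,140,100,75,8))
E
```

```text
t 8.82 tcp [ 0.5121 -0.0615  0.1771] jaw deg -91.8 tilt [ 0.004 -0.001 -1.   ] F [-0.4 -0.9 -0.8] gap 0.798 j7 -0.94
```

View pics/c9.png

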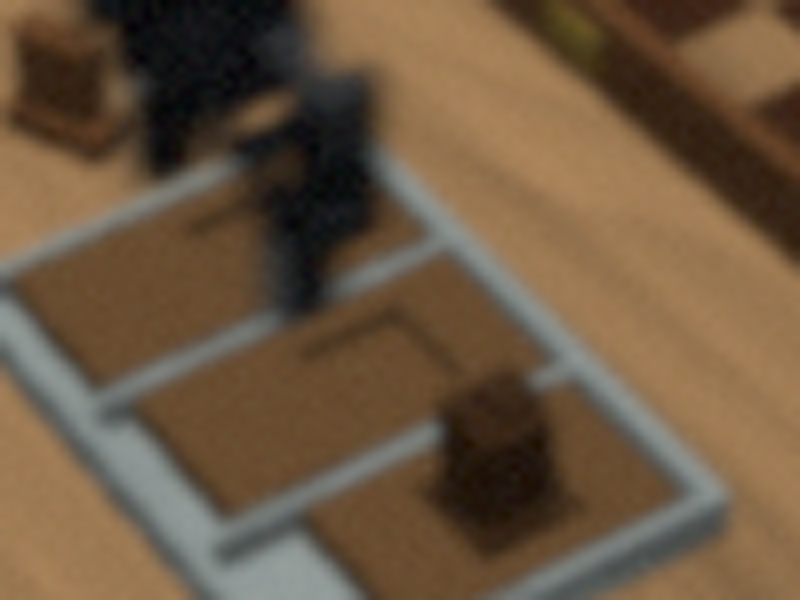

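The rock sits square in the short tile's nest, with its plinth down at crop (495,500). A contact force of 5 N appeared at the predicted depth. Next is the spacer.

```bash
python3 - <<'E'
from mv import *
plan2([.5572,.282,.15],16)
E
```

```text
t 8.88 tcp [ 0.5007 -0.0606  0.1746] jaw deg -92.1 tilt [-0.012  0.005 -1.   ] F [-7.7 -0.2 -1.6] gap 0.798 j7 -0.94
shift [  44.  -344.4   25.8] turn -1.8873437980966523
```

>>> carry_out:
  steps: [0, 0, 0, 0, 0, 0, 0, 0]
  fingers: 1

```text
time_s: 9.12
tool_pos: [0.5136, -0.0605, 0.1756]
ee_rot: [0.0, 1.0, -0.015, 0.001]
force: [0.3, -0.2, -0.4]
finger_gap: 1.001
```

```bash
python3 - <<'E'
from mv import *
plan2([.5572,.282,.15],16)
E
```

```text
t 9.12 tcp [ 0.5136 -0.0605  0.1756] jaw deg -91.7 tilt [ 0.002 -0.001 -1.   ] F [ 0.3 -0.2 -0.4] gap 1.001 j7 -0.94
shift [  33.3 -343.7   25.4] turn -1.8799738864765663
```

Just the arm settling. Continuing.

>>> carry_out:
  steps: [3, -30, 0, -0.18, 6, -60, 0, -0.36, 9, -95, 0, -0.54, 12, -130, 0, -0.72, 15, -165, 0, -0.9]

```text
time_s: 9.75
tool_pos: [0.5339, 0.1053, 0.1752]
ee_rot: [0.001, 0.906, 0.424, 0.001]
force: [-0.4, -0.4, 0.5]
finger_gap: 0.998
```

```bash
python3 - <<'E'
from mv import *
plan2([.5572,.282,.16],16)
E
```

```text
t 9.75 tcp [0.5339 0.1053 0.1752] jaw deg -39.8 tilt [ 0.002 -0.001 -1.   ] F [-0.4 -0.4  0.5] gap 0.998 j7 -0.53
shift [150.6 -95.4  15.1] turn -0.9746972164835234
```

>>> carry_out:
  steps: [30, -19, 3, -0.18, 60, -38, 6, -0.36, 90, -57, 9, -0.54, 120, -76, 12, -0.72, 150, -95, 15, -0.9]

```text
time_s: 10.38
tool_pos: [0.558, 0.2815, 0.1598]
ee_rot: [0.0, 0.631, 0.775, 0.0]
force: [-0.1, -0.5, 0.4]
finger_gap: 1.002
```

>>> carry_out:
  steps: [0, 0, 0, -0.07, 0, 0, 0, -0.07, 0, 0, 0, -0.07]

```text
time_s: 10.75
tool_pos: [0.5573, 0.279, 0.1601]
ee_rot: [0.0, 0.607, 0.795, -0.0]
force: [0.4, 0.9, -0.2]
finger_gap: 1.0
```

```bash
python3 - <<'E'
from mv import *
ims={n:optics.camera(n) for n in("side","top")}
plan([.5572,.282,.085],16)
cv2.imwrite("pics/c10.png",np.hstack([crop(ims["top"],160,160,80,80,5),crop(ims["side"],210,90,80,80,5)]))
E
```

```text
t 10.85 tcp [0.557  0.279  0.1603] jaw deg 15.3 tilt [ 0. -0. -1.] F [ 0.9 -0.6 -0.1] gap 0.999 j7 -0.03
shift [ 2.8  1.  75.3] turn -0.013 rows>= 1.2059176129698053
```

View pics/c10.png

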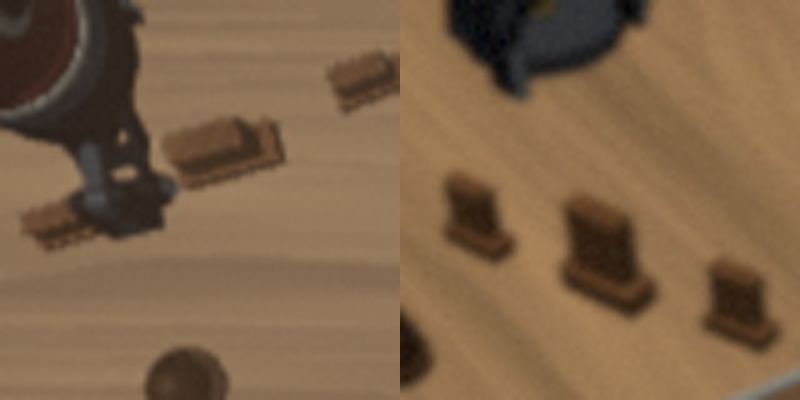

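>>> carry_out:
  steps: [2, 1, 40, -0.01, 2, 1, 75, -0.01, 2, 1, 75, -0.01, 2, 1, 75, -0.01]

```text
time_s: 11.35
tool_pos: [0.5581, 0.2819, 0.0867]
ee_rot: [0.001, 0.603, 0.798, 0.001]
force: [0.5, -0.2, 0.5]
finger_gap: 1.0
```

```bash
python3 - <<'E'
from mv import *
im=optics.camera("side")
plan([.5572,.282,.027],16)
cv2.imwrite("pics/c11.png",crop(im,210,90,80,75,8))
E
```

```text
t 11.40 tcp [0.5584 0.2821 0.0872] jaw deg 15.9 tilt [ 0.003  0.001 -1.   ] F [0.5 0.3 1. ] gap 0.994 j7 0.01
shift [ 0.2 -1.4 60.2] turn -0.002 rows>= 0.9627176225142935
```

View pics/c11.png

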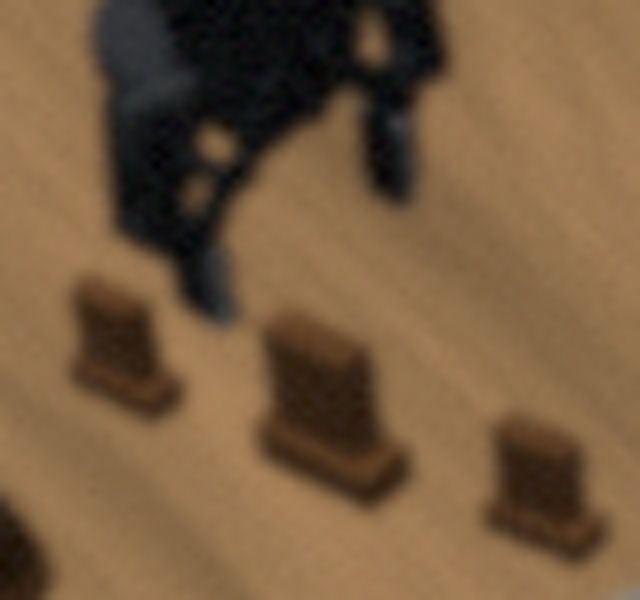

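>>> carry_out:
  steps: [0, -1, 30, 0, 0, -1, 50, 0, 0, -1, 60, 0, 0, -1, 60, 0]

```text
time_s: 11.9
tool_pos: [0.5564, 0.2817, 0.0258]
ee_rot: [0.0, 0.602, 0.798, 0.0]
force: [0.4, -0.7, -0.6]
finger_gap: 1.003
```

>>> carry_out:
  steps: [0, 0, 0, 0, 0, 0, 0, 0, 0, 0, 0, 0, 0, 0, 0, 0, 0, 0, 0, 0]
  fingers: 0
  grip_force: 70

```text
time_s: 12.52
tool_pos: [0.5564, 0.2817, 0.0257]
ee_rot: [0.0, 0.602, 0.798, 0.0]
force: [0.5, 0.8, 2.8]
finger_gap: 0.203
```

```bash
python3 - <<'E'
from mv import *
im=optics.camera("side")
st()
cv2.imwrite("pics/c12.png",crop(im,210,90,80,75,8))
E
```

```text
t 12.57 tcp [0.5563 0.2818 0.0257] jaw deg 15.9 tilt [ 0.001  0.    -1.   ] F [-0.2 -0.5  3. ] gap 0.201 j7 0.03
```

View pics/c12.png

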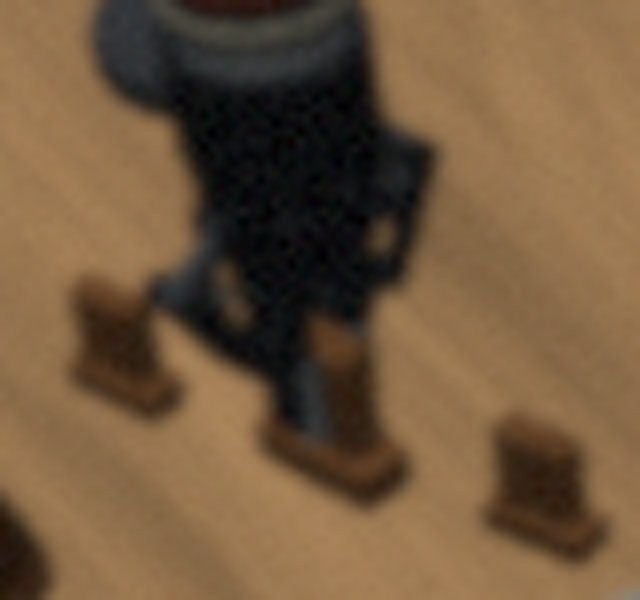

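>>> carry_out:
  steps: [0, 0, -20, 0, 0, 0, -60, 0, 0, 0, -110, 0, 0, 0, -120, 0, 0, 0, -120, 0]

```text
time_s: 13.2
tool_pos: [0.5559, 0.2817, 0.1463]
ee_rot: [0.0, 0.602, 0.798, 0.001]
force: [-1.0, 0.8, -1.3]
finger_gap: 0.201
```

```bash
python3 - <<'E'
from mv import *
plan([.5377,-.0626,.12],-1.8)
E
```

```text
t 13.20 tcp [0.5559 0.2817 0.1463] jaw deg 15.9 tilt [ 0.001  0.001 -1.   ] F [-1.   0.8 -1.3] gap 0.201 j7 -0.01
shift [-326.1 -112.1   26. ] turn 0.31 rows>= 5.532610078016218
```

>>> carry_out:
  steps: [-56, -19, 0, 0.06, -112, -38, 0, 0.12, -168, -58, 0, 0.18, -224, -77, 0, 0.24, -280, -96, 0, 0.31]

```text
time_s: 13.82
tool_pos: [0.5388, -0.0156, 0.1436]
ee_rot: [-0.001, 0.719, 0.695, -0.001]
force: [0.7, 0.1, -1.0]
finger_gap: 0.199
```

```bash
python3 - <<'E'
from mv import *
plan([.5377,-.0626,.09],-1.8)
E
```

```text
t 13.82 tcp [ 0.5388 -0.0156  0.1436] jaw deg -1.9 tilt [-0.004 -0.    -1.   ] F [ 0.7  0.1 -1. ] gap 0.199 j7 0.23
shift [-47.    0.7  53.7] turn -0.002 rows>= 1.141808510925063
```

>>> carry_out:
  steps: [-25, 0, 20, 0, -47, 0, 50, 0, -47, 0, 54, 0, -47, 0, 54, 0]

```text
time_s: 14.32
tool_pos: [0.5385, -0.0595, 0.0907]
ee_rot: [-0.001, 0.718, 0.696, -0.0]
force: [0.9, 0.8, 0.2]
finger_gap: 0.206
```

```bash
python3 - <<'E'
from mv import *
from fit import *
ims={n:optics.camera(n) for n in("side","top")}
for n in ims: cv2.imwrite(f"pics/{n}5.png",ims[n])
plan([.5377,-.0626,.06],-1.8)
T=st(False)[0]['tool_pos']
out=[]
for n,(x,y,w,h) in dict(side=(285,160,80,75),top=(290,150,60,75)).items():
    s=8;c=crop(ims[n],x,y,w,h,s)
    if n=="side":
      for z,a,b in((T[2]-.0257,.013,.03),(T[2]-.0077,.013,.03)):
        P=pose([*T[:2],-.032,z],np.array([[i*a,k*b,0] for i,k in((-1,-1),(1,-1),(1,1),(-1,1))]))
        cv2.polylines(c,[((proj(n,P)-[x-.5,y-.5])*s).round().astype(int)],True,(255,255,0),1)
    out.append(c)
o=np.hstack(out);cv2.imwrite("pics/c13.png",cv2.resize(o,None,fx=.7,fy=.7,interpolation=cv2.INTER_AREA))
E
```

```text
t 14.43 tcp [ 0.5396 -0.0592  0.0918] jaw deg -1.7 tilt [ 0.001  0.001 -1.   ] F [-0.1 -1.3 -0.2] gap 0.205 j7 0.35
shift [-3.5 -1.8 31.8] turn 0.002 rows>= 0.512344227897436
```

View pics/c13.png

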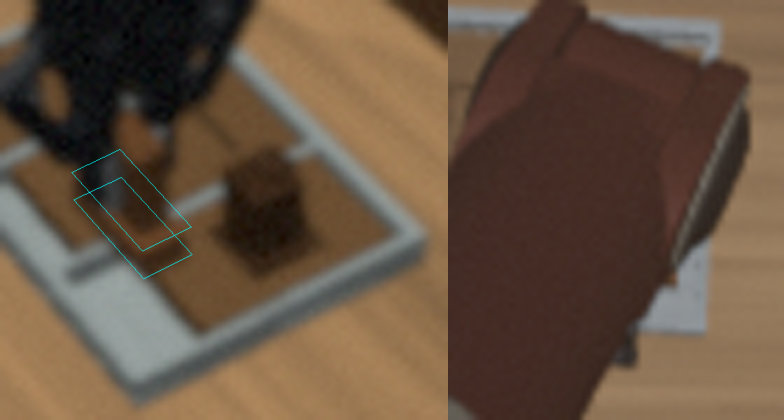

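>>> carry_out:
  steps: [-3, -1, 15, 0, -3, -1, 30, 0, -3, -1, 30, 0, -3, -1, 30, 0]

```text
time_s: 14.92
tool_pos: [0.5379, -0.064, 0.0611]
ee_rot: [-0.0, 0.718, 0.696, -0.0]
force: [0.1, -0.4, -1.0]
finger_gap: 0.199
```

```bash
python3 - <<'E'
from mv import *
from fit import *
im=optics.camera("side");cv2.imwrite("pics/side6.png",im)
plan([.5377,-.0626,.032],-1.8)
T=st(False)[0]['tool_pos']
x,y,w,h=290,180,50,55;s=8
c=crop(im,x,y,w,h,s).astype(float);c=np.clip((c-15)*1.8,0,255).astype(np.uint8);d=c.copy()
def dr(p,a,b,z,col):
    P=pose([*p,-.032,z],np.array([[i*a,k*b,0] for i,k in((-1,-1),(1,-1),(1,1),(-1,1))]))
    cv2.polylines(d,[((proj("side",P)-[x-.5,y-.5])*s).round().astype(int)],True,col,1)
dr(T[:2],.013,.03,T[2]-.0257,(255,255,0));dr(T[:2],.013,.03,T[2]-.0077,(255,255,0))
cv2.imwrite("pics/c14.png",np.hstack([c,d]))
E
```

```text
t 14.97 tcp [ 0.5381 -0.064   0.0614] jaw deg -1.8 tilt [ 0. -0. -1.] F [ 0.2 -0.8 -0.4] gap 0.206 j7 0.37
shift [ 1.4 -0.5 29.4] turn -0.001 rows>= 0.471156286746148
```

View pics/c14.png

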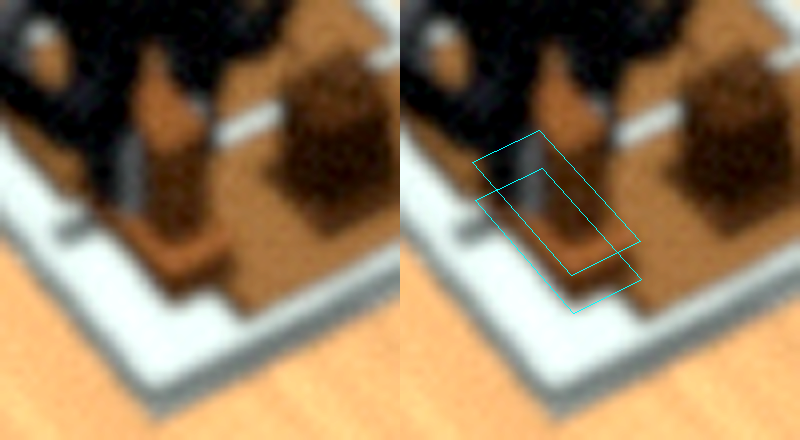

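>>> carry_out:
  steps: [1, -0.5, 8, 0, 1, -0.5, 14, 0, 1, -0.5, 18, 0, 1, -0.5, 18, 0]

```text
time_s: 15.48
tool_pos: [0.5372, -0.0629, 0.0429]
ee_rot: [-0.0, 0.718, 0.696, -0.0]
force: [0.3, 0.0, -0.5]
finger_gap: 0.206
```

```bash
python3 - <<'E'
from mv import *
from fit import *
im=optics.camera("side");cv2.imwrite("pics/side7.png",im)
plan([.5377,-.0626,.032],-1.8)
x,y,w,h=290,180,60,55;s=12
c=crop(im,x,y,w,h,s).astype(float);c=np.clip((c-15)*1.8,0,255).astype(np.uint8)
cv2.imwrite("pics/c15.png",c[:600])
E
```

```text
t 15.53 tcp [ 0.5374 -0.063   0.0432] jaw deg -1.8 tilt [-0. -0. -1.] F [-0.8 -0.3 -1. ] gap 0.204 j7 0.38
shift [ 0.4  0.3 11.2] turn -0.001 rows>= 0.17866588275501868
```

View pics/c15.png

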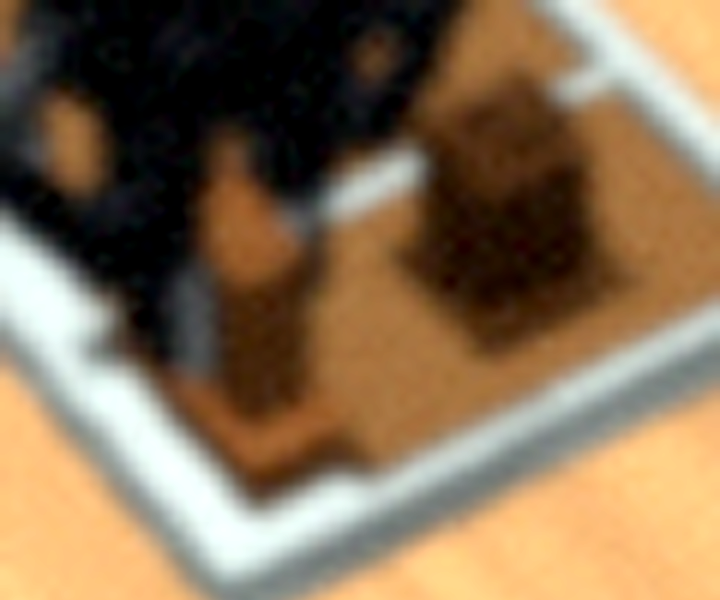

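The foot is entering the gap without contact. I'll lower it the rest of the way.

>>> carry_out:
  steps: [0, 0, 4, 0, 0, 0, 8, 0, 0, 0, 10, 0, 0, 0, 10, 0]

```text
time_s: 16.02
tool_pos: [0.5373, -0.0629, 0.0331]
ee_rot: [-0.0, 0.718, 0.696, -0.0]
force: [0.3, -0.3, -0.5]
finger_gap: 0.201
```

```bash
python3 - <<'E'
from mv import *
from fit import *
im=optics.camera("side");cv2.imwrite("pics/side8.png",im)
plan([.5377,-.0626,.032],-1.8)
x,y,w,h=290,180,60,55;s=12
c=crop(im,x,y,w,h,s).astype(float);c=np.clip((c-15)*1.8,0,255).astype(np.uint8)
cv2.imwrite("pics/c16.png",c[:600])
E
```

```text
t 16.07 tcp [ 0.5374 -0.0629  0.0332] jaw deg -1.8 tilt [-0. -0. -1.] F [-0.6 -0.  -0.7] gap 0.199 j7 0.39
shift [0.3 0.3 1.2] turn -0.0 rows>= 0.021149943099458477
```

View pics/c16.png

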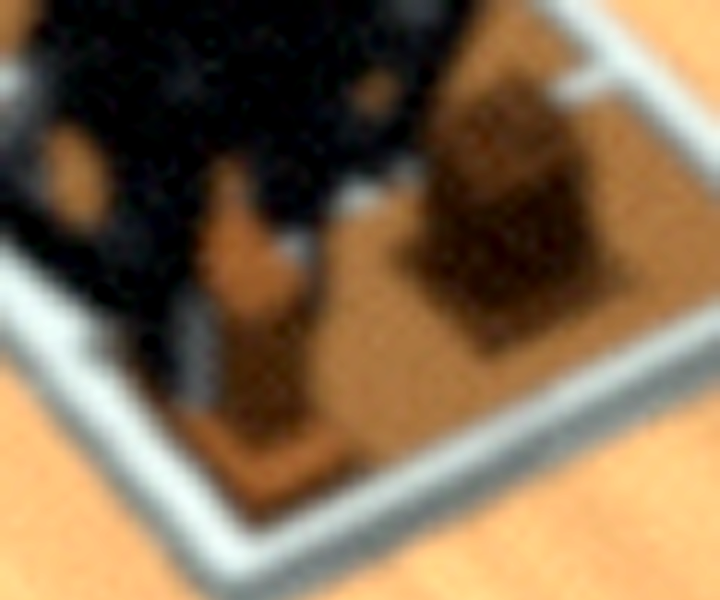

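>>> carry_out:
  steps: [0, 2, 1, 0, 0, 4, 1, 0, 0, 6, 1, 0, 0, 7, 1, 0, 0, 8, 1, 0]

```text
time_s: 16.7
tool_pos: [0.5454, -0.0632, 0.0322]
ee_rot: [-0.0, 0.718, 0.696, -0.0]
force: [-0.6, -0.3, -1.3]
finger_gap: 0.202
```

>>> carry_out:
  steps: [0, 1, 0, 0, 0, 2, 0, 0, 0, 2, 0, 0, 0, 2, 0, 0]

```text
time_s: 17.2
tool_pos: [0.5468, -0.0632, 0.0322]
ee_rot: [-0.001, 0.718, 0.696, -0.0]
force: [-3.1, 0.2, 0.9]
finger_gap: 0.201
```

```bash
python3 - <<'E'
from mv import *
s,R,j=st(); print((R.T@s['force']).round(1),s['wrist_torque'].round(2))
E
```

```text
t 17.20 tcp [ 0.5468 -0.0632  0.0322] jaw deg -1.8 tilt [-0.001  0.    -1.   ] F [-3.1  0.2  0.9] gap 0.201 j7 0.39
[ 0.1 -3.1 -0.9] [0.04 0.57 0.03]
```

>>> carry_out:
  steps: [0, 1, 0, 0, 0, 2, 0, 0, 0, 3, 0, 0, 0, 3, 0, 0]

```text
time_s: 17.7
tool_pos: [0.547, -0.0632, 0.0318]
ee_rot: [-0.003, 0.718, 0.696, -0.002]
force: [-6.6, 0.5, 3.6]
finger_gap: 0.203
```

>>> carry_out:
  steps: [0, 1, 0, 0, 0, 2, 0, 0, 0, 2, 0, 0, 0, 2, 0, 0]

```text
time_s: 18.2
tool_pos: [0.5471, -0.0631, 0.0318]
ee_rot: [-0.005, 0.718, 0.696, -0.003]
force: [-9.4, 0.3, 6.5]
finger_gap: 0.2
```

```bash
python3 - <<'E'
from mv import *
from fit import *
im=optics.camera("side");cv2.imwrite("pics/side9.png",im)
s,R,j=st(); print((R.T@s['force']).round(1),s['wrist_torque'].round(2))
a=cv2.imread("pics/side4.png")
x,y,w,h=300,170,65,60;s=6
o=np.hstack([np.clip((crop(q,x,y,w,h,s).astype(float)-15)*1.8,0,255).astype(np.uint8) for q in(a,im)])
cv2.imwrite("pics/c17.png",o)
t=optics.camera("top");b=cv2.imread("pics/top0.png")
cv2.imwrite("pics/c18.png",np.hstack([crop(q,290,145,65,75,6) for q in(b,t)]))
E
```

```text
t 18.25 tcp [ 0.5471 -0.0631  0.0318] jaw deg -1.9 tilt [-0.011  0.002 -1.   ] F [-9.5 -0.9  7.5] gap 0.196 j7 0.38
[-1.2 -9.6 -7.4] [ 0.05  2.23 -0.04]
```

View pics/c17.png

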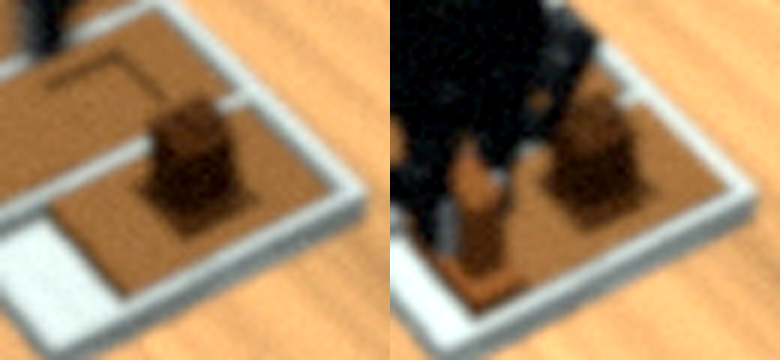

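View pics/c18.png

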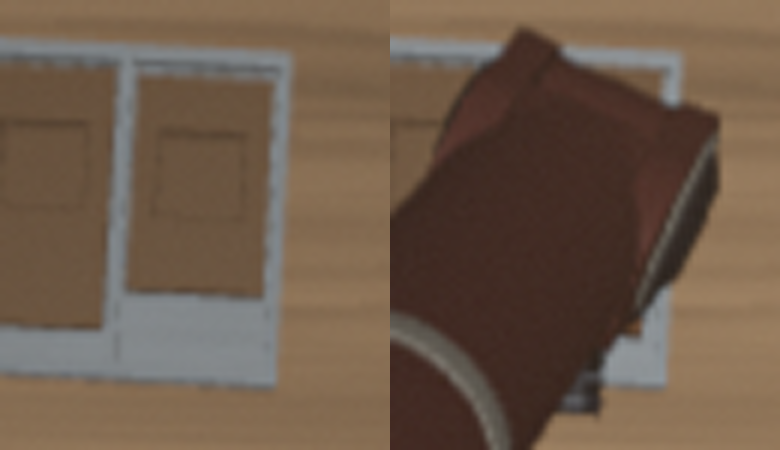

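```bash
python3 - <<'E'
from mv import *
from fit import *
im=cv2.imread("pics/side9.png");t=optics.camera("top");cv2.imwrite("pics/top9.png",t)
b=cv2.imread("pics/top0.png");a=cv2.imread("pics/side4.png")
def E(q,x,y,w,h,s): return np.clip((crop(q,x,y,w,h,s).astype(float)-20)*1.6,0,255).astype(np.uint8)
X=[.5976,.0136,-.032,0]
def line(n,c,xl,x,y,s,z=.02,col=(0,255,0)):
    P=pose(X,np.array([[xl,-.114,z],[xl,-.042,z]])); q=((proj(n,P)-[x-.5,y-.5])*s).round().astype(int); cv2.line(c,q[0],q[1],col,1)
o=[]
for n,q in(("top",b),("top",t)):
    c=E(q,305,145,40,30,10)
    line(n,c,.075,305,145,10);o.append(c)
r1=np.hstack(o);o=[]
for n,q in(("side",a),("side",im)):
    c=E(q,328,172,40,30,10); line(n,c,.075,328,172,10);o.append(c)
cv2.imwrite("pics/c19.png",np.vstack([r1,np.hstack(o)]))
E
```

```text
(no output)
```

View pics/c19.png

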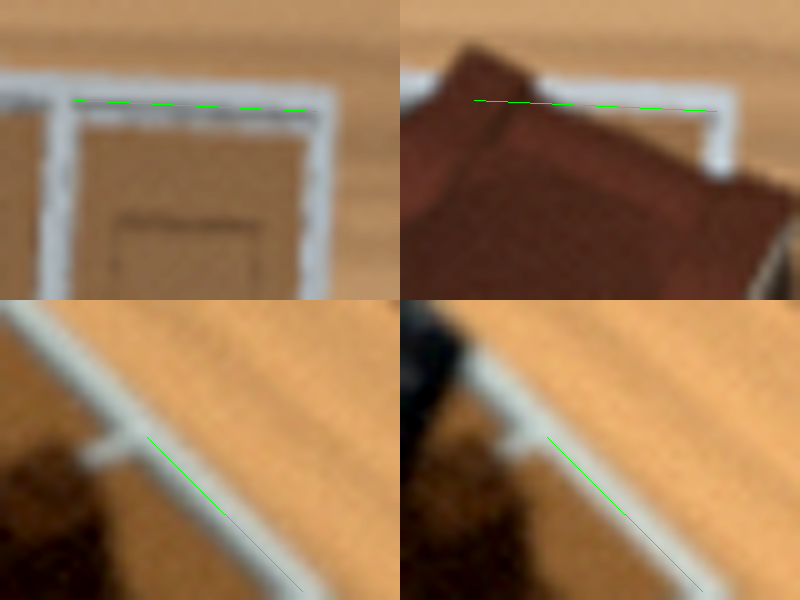

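>>> carry_out:
  steps: [0, 1, -0.5, 0, 0, 3, -1, 0, 0, 3, -1, 0, 0, 3, -1, 0]

```text
time_s: 18.85
tool_pos: [0.5473, -0.063, 0.0319]
ee_rot: [-0.007, 0.719, 0.695, -0.005]
force: [-12.0, 0.3, 5.2]
finger_gap: 0.201
```

>>> carry_out:
  steps: [0, 0, 0, 0, 0, 0, 0, 0, 0, 0, 0, 0, 0, 0, 0, 0]

```text
time_s: 19.35
tool_pos: [0.5473, -0.063, 0.0319]
ee_rot: [-0.007, 0.719, 0.695, -0.005]
force: [-12.3, -0.7, 5.9]
finger_gap: 0.199
```

```bash
python3 - <<'E'
from mv import *
im=optics.camera("side");cv2.imwrite("pics/side10.png",im)
s,R,j=st(); print((R.T@s['force']).round(1),s['wrist_torque'].round(2),abs(s['dq']).max())
cv2.imwrite("pics/c20.png",np.clip((crop(im,285,160,80,70,9).astype(float)-15)*1.8,0,255).astype(np.uint8)[:600])
E
```

```text
t 19.40 tcp [ 0.5473 -0.063   0.0319] jaw deg -1.9 tilt [-0.017  0.003 -1.   ] F [-11.7  -0.5   5.4] gap 0.204 j7 0.38
[ -0.9 -11.8  -5.2] [0.04 2.93 0.02] 0.0010545553147930174
```

View pics/c20.png

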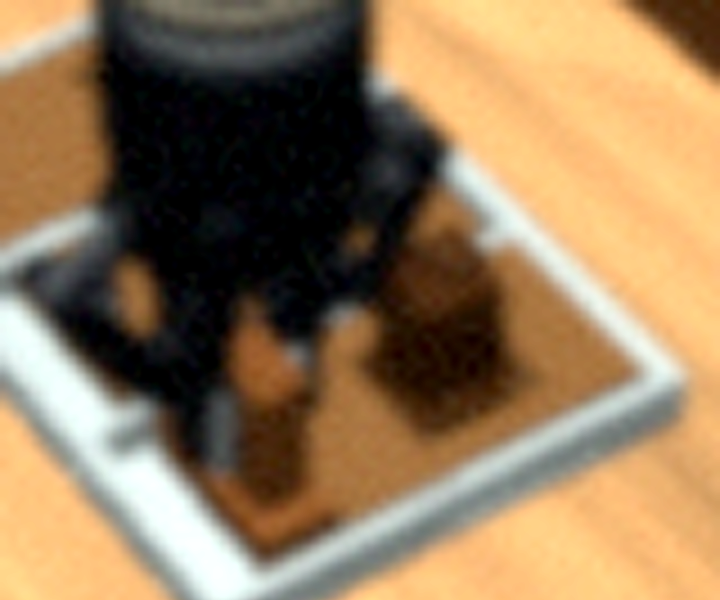

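The tile is flush, the push holds steady at about 12 N and everything is still, so I'm handing in.

```bash
python3 - <<'E'
from plant import ticket
print(ticket.finish_job())
E
```

```text
the job is handed in; nothing more can be done
None
```

I handed the job in at about 19.4 s. The square-plinth brown rock is in the short tile's nest (right lane), and the largest spacer is in the gap behind that tile. The spacer is still gripped and pressing the tile against the stop wall.

**Last checks:**
- **Rock:** it met the nest floor with 5 N at the predicted depth. It then stayed square in its nest in every later picture.
- **Tile:** both cameras show its end on the stop wall's inner face. It stopped moving at TCP x = 0.547 m while the push rose from 3 N to about 12 N. My model had put flush at about 0.549 m, so the two differ by 2 mm, within the calibration error.
- **Spacer:** the finger opening of 0.20 matches the 18 mm fin, and the tool is tilted about 0.017 rad. There is about 5 N of vertical force, probably the foot resting on the rack's floor.
- **Stillness:** joint speeds are about 0.001 rad/s.

**Not confirmed:**
- The wrist reads only the total force, so I could not measure the spacer-on-tile or tile-on-stop forces separately.
- I saw no sign of the fingers touching the rock or tile, but the side view is partly hidden by the gripper.
- I did not re-measure the other tiles, the other rock, the rook and the dish at the end. The arm's moves kept clear of them.

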